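# Reset the inspection counter with its key

### The job

Reset the counter box on the inspection bench with its key, the one with the round bow: take it from the wooden key rest, push it fully into the keyhole on top of the box, turn it clockwise (seen from above) as far as its stop, and turn it back home. Then draw it out and stand it back in the socket of the rest that it came from, leaving the other two keys in place.

Things in the scene. Friction and masses are not known exactly. Their poses are not given: they have to be found in the camera images.
- round_key_bow (a point): steel key with a flat disc bow, 40 mm across, 10 mm thick, standing blade down in a rest socket. Point: disc centre (the grip). z up; y across the wide faces, x through the thickness (fingers close along x). Blade 24 mm wide (y), 8 thick (x), 50 long, tip 75 mm below the point; an 11 x 26 mm shoulder lies 20 to 26 mm below it. Same after half a turn. 50 to 100 g.
- keyhole (a point): keyhole in the round steel lock barrel (71 mm across) on the counter box, on its axis, level with the box top. Axes are the box's, z up, and do not turn with the barrel. At home the slot is 29 mm long (y), 11 mm wide (x), 30 mm deep; its mouth is bevelled 6 mm wider on every side. Key fully in: bow centre 45 mm above this point.
- lock_box: the grey counter box, 170 mm (x) by 130 mm (y), 68 mm high, fixed to the bench, with a blank dark display along the front (-x) of its top; the keyhole is 20 mm to +x of its centre. Origin under its centre, z up.
- lock_barrel (a joint): lock barrel: 0 = home, grows clockwise seen from above, to its stop at 1.05 rad (60 degrees). A weak spring (0.02 to 0.07 N m) turns it home when nothing holds it. The blade has about 0.13 rad of play in the slot, so the key turns about 1.18 rad before the barrel is at its stop.
- key_rest: wooden key rest, 60 mm (x) by 180 mm (y), 45 mm high on a slightly wider foot, fixed; origin under its centre, z up. Three sockets at y = -60, 0, +60 mm, each 14 mm (x) by 30 mm (y), 35 mm deep, mouths bevelled 4 mm wider; each holds a key, 95 mm tall or less, standing on its bottom 10 mm above the bench, with the axes of the rest.
- square_key_bow (a point): another steel key, to be left alone, in another socket: bow a square plate 32 x 34 mm, 10 mm thick. The point lies 75 mm above its tip.
- tee_key_bow (a point): another steel key, to be left alone, in another socket: bow a round cross bar 36 mm long (T-handle) on a thin neck. The point lies 75 mm above its tip.
Things that resemble listed ones, but are neither listed nor needed, are in the scene too. What is shaped like the part that bears round_key_bow but blue is not meant.

How it is judged:
On the way, in this order (a step that is already met when the one before it is completed fails the run):
1. the round-bow key is in the keyhole, its bow centre within 14 mm of the keyhole's axis and at most 57 mm above it (tip at least 18 mm deep), lined up with the home slot within 0.3 rad (horizontal distance between round_key_bow and keyhole below 0.014 m and z of round_key_bow in the frame of keyhole below 0.057 m and angle between the y axis of round_key_bow and the y axis of keyhole, either way round below 0.3 rad), for 0.2 s.
2. with the key in, the barrel is turned clockwise to its stop (past 0.87 rad) (horizontal distance between round_key_bow and keyhole below 0.014 m and z of round_key_bow in the frame of keyhole below 0.057 m and value of joint lock_barrel above 0.87 rad), for 0.2 s.
3. with the key still in, the barrel is back home (below 0.2 rad) (horizontal distance between round_key_bow and keyhole below 0.014 m and z of round_key_bow in the frame of keyhole below 0.057 m and value of joint lock_barrel below 0.2 rad), for 0.2 s.
At the end, for the whole second after the job is handed in: The round-bow key stands at rest in the socket it came from (bow centre within 18 mm of its start, upright within 0.25 rad), the barrel is home (below 0.2 rad), and the other two keys stand in their sockets (within 20 mm of their starts) (distance of round_key_bow from where it was at the start of the episode below 0.018 m and angle between round_key_bow's own z axis and vertical below 0.25 rad and linear speed of round_key below 0.02 m/s and value of joint lock_barrel below 0.2 rad and distance of each of square_key_bow, tee_key_bow from where it was at the start of the episode below 0.02 m); the robot touches nothing.
It fails at once if the square-bow key is taken out or knocked over (moved more than 30 mm) (distance of square_key_bow from where it was at the start of the episode above 0.03 m).
It fails at once if the T-handle key is taken out or knocked over (moved more than 30 mm) (distance of tee_key_bow from where it was at the start of the episode above 0.03 m).
It also fails if it takes over 61 s, if anything falls off the work surface, if the arm or the gripper's body presses on something with over 40 N, if the wrist force passes 120 N, or if a joint passes its speed limit or range.

### The arm

A 6-joint arm with a two-finger parallel gripper is mounted at the origin on the work surface; the furniture and walls round the work are solid. World frame = base frame: x ahead of the robot, y to its left, z up, the work surface at z = 0. Lengths are in m, angles in rad, forces in N, time in s.
With the tool pointing down it reaches from about 0.375 to 0.975 m from the base axis. Payload 3.8 kg.
Tool frame: the origin (TCP) lies at the very end of the fingers, on their centre line; the grasp point (between the pads) lies behind it (bot.tcp_to_grasp is the y of the grasp point in the tool frame, in m); y points along the fingers, z is the direction in which the jaws open and shut, and the axes are right-handed (so a half turn about y gives the same grasp; the last joint's range is limited). The gripper opens to 85 mm and grips with 20 to 120 N. Pads are 22 mm wide; open, the fingers measure 114 mm over their backs; the gripper's body (76 mm by 85 mm) begins 54 mm behind the grasp point. The pads swing forward as they close: fully open they stand 13 mm farther back than shut.
Start: joints at [1.201, 0.264, 1.604, -0, 1.274, -0.037], TCP at [0.221, 0.638, 0.231] pointing down, gripper open.
Joint ranges: [-2.63, 2.63], [-0.94, 2.18], [0.31, 2.57], [-1.31, 4.45], [0, 2.66], [-2.55, 2.55]. Speed limits (rad/s): [2.57, 2.57, 3.14, 3.14, 3.14, 3.14].

### API

Orientations are given as a rotation vector (axis times angle).
In Python, from workcell import bot, optics, workorder gives the robot as it stands.
- The arm moves only by the shell command python3 -m handwheel 'ROWS' [FORCE]. ROWS is JSON, a list of rows, each a list of 7 numbers: the shift along the tool's x, y, z in m, then the turn, a rotation vector about the tool's x, y, z in rad, then the opening, from 0 (shut) to 1 (fully open). A call has 1 to 8 rows; each row shifts and turns the commanded pose from where the row before left it, along the tool's axes as they then stand; what a row does not reach is not made up. A row lasts 1/8 s, in which the tool goes at most 62.5 mm and 10.7 degrees, less where a joint would pass 70% of its speed; a pose out of reach is approached as far as the arm can. A call with a gripper value outside its range is refused whole. The fingers move at their own pace and stop on an object; FORCE is the grip in N (left out, the last holds). Time passes only in rows, so rows that do not move let the fingers close. It gives the time, the measured TCP pose, the force and the opening at its end, in the units of the state.
- bot.read_state(): the state, without advancing time (a new reading comes with each control period).
- optics.read_camera(name): name is "scene" or "top"; returns a dict with "image" (420x560x3 uint8, red, green, blue), "z_map" (420x560 float32, m along the optical axis (not along the pixel's ray), 0 where there is no reading), "mtx" (3x3 intrinsics, pixels), "world_from_camera" (4x4, takes a point from camera to world coordinates). Camera axes: x right, y down, z forward; pixel columns grow to the right and rows downward; lengths in m; the calibration is good to about 2 mm. A picture is of the moment at which its call begins.
- workorder.finish_job(): hands the job in, once; it reports no verdict.
The state is a dict: "time": time; "q": joint angles; "joint_vel": joint speeds; "joint_torque": joint torques, N m; "tool_pos": TCP position; "tcp_rot": TCP orientation; "wrist_force": force on the tool from outside, world axes, zero at the start; "torque": the same for the moment, N m; "width": opening from 0.0 (shut) to 1.0 (fully open).
Only numpy, scipy, OpenCV 4.12 (cv2) and the standard library are available. Lean on these libraries where they do the work, as an engineer would, in place of code of your own. Each camera call takes 0.05 s, during which the arm holds its last target.

## Working session

There is one attempt and no reset: what is moved stays moved. The work goes in short steps, Python scripts to look and compute and a shell command to move; the robot and the scene stay as the last step left them, time stands still between calls to the robot, and variables do not carry over. Pictures are saved under pics/ and viewed, and the job is handed in when it is done.

```bash
ls; mkdir -p pics; python3 - <<'E'
from workcell import bot, optics
import cv2,numpy as np
s=bot.read_state();print(s, bot.tcp_to_grasp)
for n in("scene","top"):
    c=optics.read_camera(n);cv2.imwrite(f"pics/{n}0.png",c["image"][:,:,::-1]);np.savez(f"/tmp/{n}0.npz",**c)
    print(n,c["mtx"],c["world_from_camera"])
E
```

```text
pics
{'time': 0.0, 'q': array([ 1.20110843e+00,  2.64794983e-01,  1.60538523e+00,  6.64045602e-06,
        1.27371300e+00, -3.68993875e-02]), 'joint_vel': array([ 0.00117897,  0.00014122, -0.00060884, -0.00236048, -0.00110672,
        0.0012988 ]), 'joint_torque': array([-4.90290688e-05, -5.15085697e+01, -3.67324054e+01,  1.54083118e-04,
        1.25043519e-02,  6.13239550e-06]), 'tool_pos': array([0.22023984, 0.63727404, 0.22992779]), 'tcp_rot': array([-1.55723008,  0.26160679, -0.2608644 ]), 'wrist_force': array([0.18207378, 0.32888397, 0.4143901 ]), 'torque': array([-0.00370559, -0.00204238,  0.02325396]), 'width': 1.0011130196700984} -0.0187
scene [[388.91929916   0.         279.15049022]
 [  0.         388.91929916 208.78251011]
 [  0.           0.           1.        ]] [[-0.59333381 -0.33077263  0.73385588 -0.25152285]
 [-0.80468924  0.22024016 -0.55133429  0.53996406]
 [ 0.02074176 -0.91765121 -0.39684511  0.46297323]
 [ 0.          0.          0.          1.        ]]
top [[531.43471156   0.         273.40757219]
 [  0.         531.43471156 204.4908978 ]
 [  0.           0.           1.        ]] [[-0.02554143 -0.99250661  0.11949173  0.31882457]
 [-0.99960561  0.02675237  0.00854069 -0.00859127]
 [-0.01167338 -0.11922646 -0.99279846  1.22275739]
 [ 0.          0.          0.          1.        ]]
```

View pics/scene0.png

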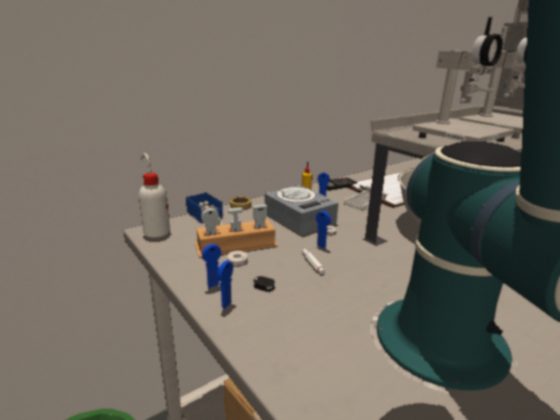

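View pics/top0.png

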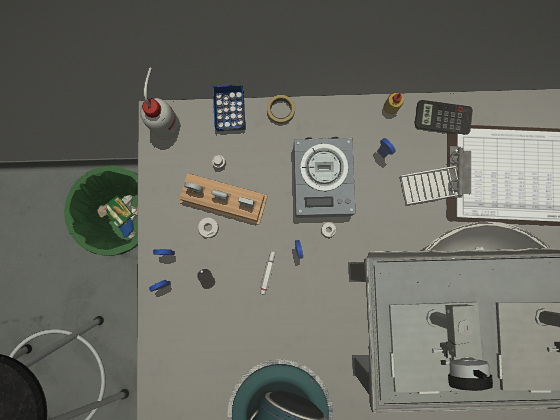

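```bash
python3 - <<'E'
import cv2,numpy as np
a=cv2.imread("pics/scene0.png");b=cv2.imread("pics/top0.png")
cv2.imwrite("pics/sz.png",cv2.resize(a[170:260,180:350],None,fx=4.5,fy=4.5,interpolation=cv2.INTER_CUBIC))
cv2.imwrite("pics/tz.png",cv2.resize(b[130:230,175:365],None,fx=4.2,fy=4.2,interpolation=cv2.INTER_CUBIC))
E
```

```text
(no output)
```

View pics/sz.png

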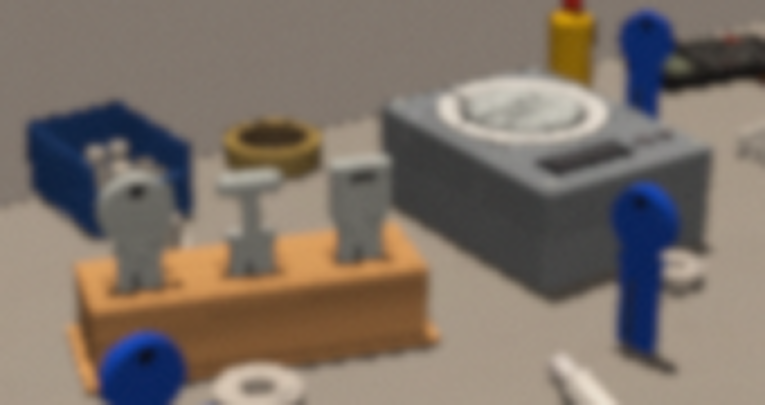

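View pics/tz.png

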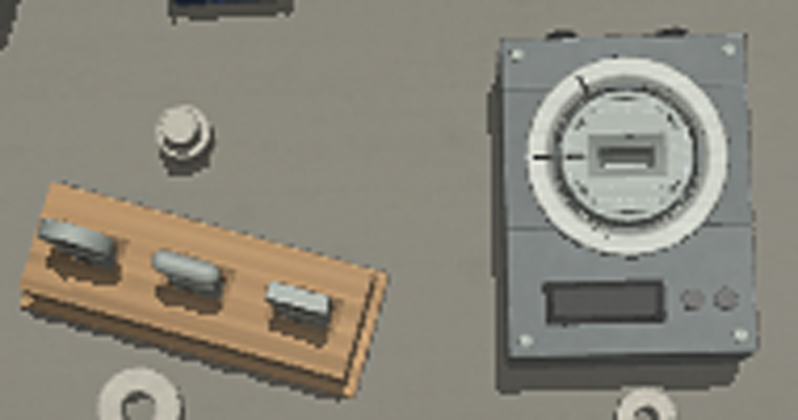

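```bash
cat > h.py <<'E'
import numpy as np,cv2
def cloud(c):
    K=c["mtx"];T=c["world_from_camera"];z=c["z_map"].astype(float)
    v,u=np.mgrid[:z.shape[0],:z.shape[1]]
    P=np.stack([(u-K[0,2])/K[0,0]*z,(v-K[1,2])/K[1,1]*z,z],-1)@T[:3,:3].T+T[:3,3]
    P[z<=0]=np.nan
    return P
E
python3 - <<'E'
from h import *
for n,boxw,restw in(("top",(290,358,134,220),(176,272,168,228)),("scene",(262,340,180,232),(192,278,200,255))):
    c=dict(np.load(f"/tmp/{n}0.npz"));P=cloud(c)
    rgb=c["image"].astype(int)
    def win(w):m=np.zeros(P.shape[:2],bool);m[w[2]:w[3],w[0]:w[1]]=1;return m
    m=win(boxw)&(abs(P[...,2]-.068)<.008);Q=P[m];print(n,"box z",np.median(Q[:,2]),len(Q))
    r=cv2.minAreaRect((Q[:,:2]*1000).astype(np.float32));print(r)
    m=win(restw)&(abs(P[...,2]-.045)<.006)&(rgb[...,0]-rgb[...,2]>40);Q=P[m];print("rest z",np.median(Q[:,2]),len(Q))
    r=cv2.minAreaRect((Q[:,:2]*1000).astype(np.float32));print(r);print(cv2.boxPoints(r))
    m=win(restw)&(P[...,2]>.06)&(P[...,2]<.12)
    k,l,st,_=cv2.connectedComponentsWithStats(m.astype(np.uint8))
    for i in range(1,k):
        if st[i,4]>15:
            Q=P[l==i];b=(Q[:,:2]*1000).astype(np.float32);print("key",st[i],Q.mean(0).round(4),np.nanmax(Q[:,2]).round(4),cv2.minAreaRect(b))
E
```

```text
top box z 0.0657853175172406 4292
((518.988525390625, -112.08885192871094), (130.39932250976562, 170.80006408691406), 89.88955688476562)
rest z 0.045284876088315884 1514
((482.5113830566406, 117.94631958007812), (180.5945587158203, 60.11127853393555), 72.88976287841797)
[[427.2195    40.48826 ]
 [484.67032   22.802849]
 [537.8032   195.40439 ]
 [480.35245  213.08978 ]]
key [184 182  18  10 113] [0.4979 0.1735 0.0955] 0.1065 ((499.3162536621094, 174.48696899414062), (38.24516296386719, 10.244502067565918), 73.80463409423828)
key [211 189  16  11 100] [0.481  0.1174 0.0927] 0.1045 ((482.1982727050781, 117.88175964355469), (34.32514572143555, 11.96730899810791), 72.89712524414062)
key [238 197  16  10  99] [0.463  0.06   0.0928] 0.1046 ((464.09466552734375, 60.1871223449707), (31.75519561767578, 10.422425270080566), 71.61634826660156)
scene box z 0.06601837601238147 1315
((499.96923828125, -98.5645751953125), (200.65968322753906, 316.0259094238281), 53.09107971191406)
rest z 0.045876593395886595 806
((481.8677673339844, 118.41557312011719), (180.13720703125, 65.92796325683594), 72.55000305175781)
[[423.41162   42.377037]
 [486.3055    22.606995]
 [540.3239   194.4541  ]
 [477.43002  214.22415 ]]
key [253 204  14  18 219] [0.4606 0.0631 0.0827] 0.1012 ((462.65850830078125, 62.089744567871094), (31.627941131591797, 14.436614036560059), 67.15401458740234)
key [228 207  15  18 141] [0.4783 0.1199 0.0835] 0.1014 ((480.34130859375, 119.76337432861328), (33.68304443359375, 12.4094877243042), 70.70166778564453)
key [202 208  17  20 271] [0.4958 0.1773 0.0851] 0.1067 ((498.2572937011719, 176.568359375), (37.486663818359375, 13.970519065856934), 71.89460754394531)
key [202 244  20  11 179] [0.3572 0.2448 0.0857] 0.0966 ((358.58917236328125, 244.06219482421875), (38.20996856689453, 10.985620498657227), 85.33184051513672)
```

```bash
cat >> h.py <<'E'
from scipy.spatial.transform import Rotation as R
def rel(gx,gy,gz,jaw_deg,grasp=True):
    """delta from current measured pose to grasp-point target, jaws (tool z) along yaw jaw_deg (mod 180)"""
    from workcell import bot
    s=bot.read_state();R0=R.from_rotvec(s["tcp_rot"]).as_matrix();p=np.array(s["tool_pos"])
    best=None
    for a in(jaw_deg,jaw_deg+180):
        z=np.array([np.cos(np.radians(a)),np.sin(np.radians(a)),0]);y=np.array([0,0,-1.]);x=np.cross(y,z)
        Rt=np.stack([x,y,z],1);rv=R.from_matrix(R0.T@Rt).as_rotvec()
        if best is None or np.linalg.norm(rv)<np.linalg.norm(best[1]):best=(Rt,rv)
        else:alt=rv
    Rt,rv=best
    # TCP target: grasp = tcp + y*tcp_to_grasp
    tcp=np.array([gx,gy,gz])-Rt[:,1]*bot.tcp_to_grasp
    print("t",s["time"],"q",s["q"].round(3),"w",round(s["width"],3),"F",s["wrist_force"].round(1),"M",s["torque"].round(2))
    g=p+R0[:,1]*bot.tcp_to_grasp
    print("grasp now",g.round(4),"axes z",R0[:,2].round(3),"y",R0[:,1].round(3),"tcp target",tcp.round(4))
    print("shift before turning (mm)",(R0.T@(tcp-p)*1000).round(1),"after turning",(Rt.T@(tcp-p)*1000).round(1),"turn",rv.round(3))
E
python3 - <<'E'
from h import *
c=dict(np.load("/tmp/top0.npz"));K=c["mtx"];T=c["world_from_camera"]
g=cv2.cvtColor(c["image"],cv2.COLOR_RGB2GRAY)
for u,v in((324.05,167.1),):
    d=T[:3,:3]@np.array([(u-K[0,2])/K[0,0],(v-K[1,2])/K[1,1],1]);
    for z in (.066,.068):print(T[:3,3]+d*(z-T[2,3])/d[2])
rel(.4995,.1752,.085,-17.1);rel(.4995,.1752,.085,-17.1+180)
cv2.imwrite("pics/hole.png",cv2.resize(c["image"][145:190,300:350,::-1],None,fx=12,fy=12,interpolation=cv2.INTER_NEAREST))
E
```

```text
[ 0.53818562 -0.11258295  0.066     ]
[ 0.53780635 -0.11240315  0.068     ]
t 0.1 q [ 1.201  0.265  1.605  0.     1.274 -0.037] w 1.004 F [ 0.  -0.5 -0.5] M [-0.03  0.01 -0.02]
grasp now [0.2203 0.6374 0.2488] axes z [ 0.327  0.945 -0.002] y [-0.001 -0.002 -1.   ] tcp target [0.4995 0.1752 0.0663]
shift before turning (mm) [ 414.9  164.4 -345.2] after turning [359.6 163.8 402.8] turn [0.002 1.536 0.002]
t 0.1 q [ 1.201  0.265  1.605  0.     1.274 -0.037] w 1.004 F [ 0.  -0.5 -0.5] M [-0.03  0.01 -0.02]
grasp now [0.2203 0.6374 0.2488] axes z [ 0.327  0.945 -0.002] y [-0.001 -0.002 -1.   ] tcp target [0.4995 0.1752 0.0663]
shift before turning (mm) [ 414.9  164.4 -345.2] after turning [359.6 163.8 402.8] turn [0.002 1.536 0.002]
```

View pics/hole.png

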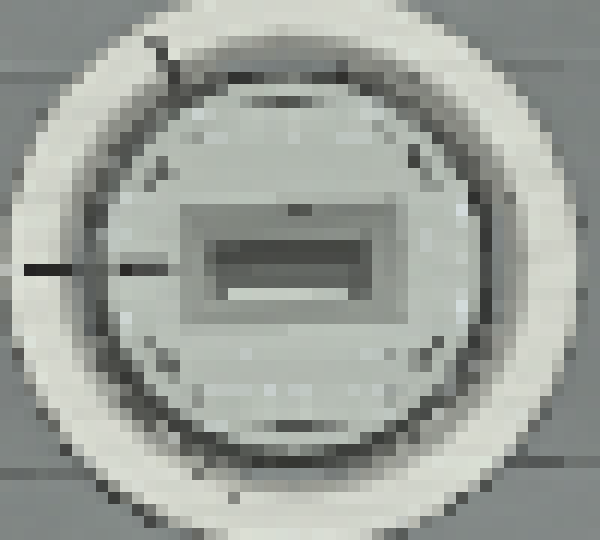

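```bash
python3 -m handwheel '[[0.04,0,-0.033,0,0,0,1],[0.042,0,-0.035,0,0,0,1],[0.042,0,-0.035,0,0,0,1],[0.042,0,-0.035,0,0,0,1],[0.042,0,-0.035,0,0,0,1],[0.042,0,-0.035,0,0,0,1],[0.042,0,-0.035,0,0,0,1],[0.042,0,-0.035,0,0,0,1]]' 100
python3 -m handwheel '[[0.042,0,-0.035,0,0,0,1],[0.038,0,-0.032,0,0,0,1],[0,0,0,0,0.17,0,1],[0,0,0,0,0.17,0,1],[0,0,0,0,0.17,0,1],[0,0,0,0,0.17,0,1],[0,0,0,0,0.17,0,1],[0,0,0,0,0.17,0,1]]'
python3 -m handwheel '[[0,0,0,0,0.17,0,1],[0,0,0,0,0.17,0,1],[0,0,0,0,0.17,0,1],[0,0,0,0,0,0,1]]'
python3 -c "
from h import *
rel(.4995,.1752,.085,-17.1)"
```

```text
time: 1.1
tool_pos: [0.4458, 0.2644, 0.2309]
tcp_rot: [-1.555, 0.261, -0.261]
wrist_force: [0.1, 0.4, -0.6]
width: 0.998
time: 2.1
tool_pos: [0.4987, 0.1765, 0.2307]
tcp_rot: [-1.303, 1.052, -1.051]
wrist_force: [0.3, 0.9, 0.2]
width: 1.002
time: 2.6
tool_pos: [0.4987, 0.1765, 0.2308]
tcp_rot: [-1.059, 1.42, -1.42]
wrist_force: [0.8, -0.3, 0.3]
width: 1.001
t 2.6 q [ 0.293 -0.012  1.914  0.     1.241  0.583] w 1.001 F [ 0.8 -0.3  0.3] M [-0.    0.02  0.01]
grasp now [0.4987 0.1766 0.2495] axes z [ 0.958 -0.286 -0.001] y [-0.001 -0.    -1.   ] tcp target [0.4995 0.1752 0.0663]
shift before turning (mm) [  1.  164.5   1.3] after turning [  1.1 164.5   1.1] turn [0.001 0.008 0.001]
```

```bash
python3 -m handwheel '[[0.001,0.03,0.001,0,0.008,0,1],[0,0.04,0,0,0,0,1],[0,0.04,0,0,0,0,1],[0,0.03,0,0,0,0,1],[0,0.02,0,0,0,0,1],[0,0.0045,0,0,0,0,1],[0,0,0,0,0,0,1]]'
python3 - <<'E'
from h import *
from workcell import optics
rel(.4995,.1752,.085,-17.1)
a=[]
for n in("scene","top"):
    c=optics.read_camera(n)["image"][:,:,::-1]
    w=(170,150,180,120) if n=="scene" else (150,140,180,120)
    a.append(cv2.resize(c[w[1]:w[1]+w[3],w[0]:w[0]+w[2]],None,fx=2.2*1,fy=2.2,interpolation=cv2.INTER_CUBIC))
cv2.imwrite("pics/p1.png",np.hstack(a))
E
```

```text
time: 3.48
tool_pos: [0.4999, 0.1754, 0.0669]
tcp_rot: [-1.053, 1.426, -1.426]
wrist_force: [-0.4, 0.1, 1.3]
width: 0.998
t 3.475 q [ 0.291  0.155  2.065 -0.     0.922  0.589] w 0.998 F [-0.4  0.1  1.3] M [-0.05  0.   -0.05]
grasp now [0.4999 0.1754 0.0856] axes z [ 0.956 -0.294 -0.   ] y [-0. -0. -1.] tcp target [0.4995 0.1752 0.0663]
shift before turning (mm) [ 0.3  0.6 -0.3] after turning [ 0.3  0.6 -0.3] turn [ 0. -0.  0.]
```

View pics/p1.png

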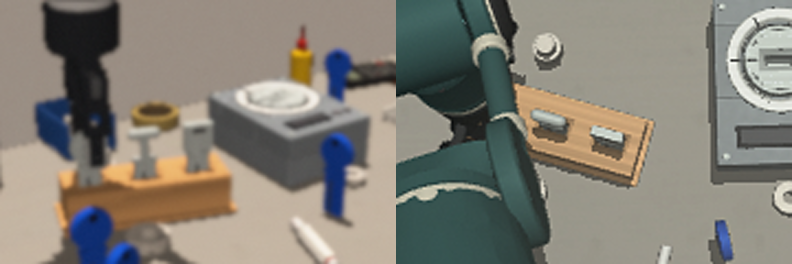

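The scene view shows the gripper straddling the leftmost (round) key; the T and square keys are clear. Next I close the jaws.

```bash
python3 -m handwheel '[[0,0,0,0,0,0,0],[0,0,0,0,0,0,0],[0,0,0,0,0,0,0],[0,0,0,0,0,0,0],[0,0,0,0,0,0,0],[0,0,0,0,0,0,0]]' 100
python3 -c "
from h import *
rel(.4995,.1752,.085,-17.1)"
```

```text
time: 4.32
tool_pos: [0.5, 0.1755, 0.067]
tcp_rot: [-1.052, 1.426, -1.427]
wrist_force: [-0.8, 0.1, 2.3]
width: 0.103
t 4.325 q [0.291 0.154 2.065 0.    0.922 0.591] w 0.103 F [-0.8  0.1  2.3] M [-0.06  0.01  0.01]
grasp now [0.5    0.1755 0.0857] axes z [ 0.955 -0.296  0.   ] y [ 0.  0. -1.] tcp target [0.4995 0.1752 0.0663]
shift before turning (mm) [ 0.4  0.7 -0.4] after turning [ 0.4  0.7 -0.4] turn [-0.    -0.002 -0.   ]
```

```bash
python3 -m handwheel '[[0,-0.01,0,0,0,0,0],[0,-0.02,0,0,0,0,0],[0,-0.03,0,0,0,0,0],[0,-0.035,0,0,0,0,0],[0,-0.035,0,0,0,0,0],[0,0,0,0,0,0,0]]'
python3 - <<'E'
from h import *
from workcell import optics
rel(.539,-.1120,.2,0)
c=optics.read_camera("scene");np.savez("/tmp/s2.npz",**c)
cv2.imwrite("pics/p2.png",cv2.resize(c["image"][120:260,150:350,::-1],None,fx=4,fy=4,interpolation=cv2.INTER_CUBIC))
E
```

```text
time: 5.08
tool_pos: [0.5021, 0.1761, 0.2007]
tcp_rot: [-1.045, 1.423, -1.427]
wrist_force: [0.8, 0.3, -1.3]
width: 0.102
t 5.075 q [ 0.291  0.01   1.948 -0.     1.176  0.59 ] w 0.102 F [ 0.8  0.3 -1.3] M [-0.03 -0.02 -0.  ]
grasp now [0.502  0.1761 0.2194] axes z [ 0.955 -0.296  0.006] y [ 0.007  0.002 -1.   ] tcp target [ 0.539  -0.112   0.1813]
shift before turning (mm) [264.4  19.1 120.2] after turning [288.1  19.4  36.9] turn [-0.007 -0.3   -0.003]
```

View pics/p2.png

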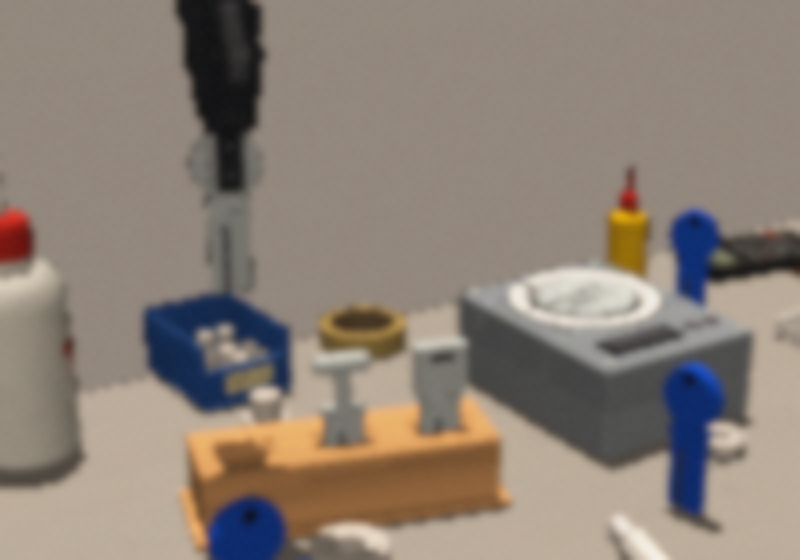

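```bash
python3 -m handwheel '[[0.03,0,0.012,0,0,0,0],[0.048,0,0.022,0,0,0,0],[0.048,0,0.022,0,0,0,0],[0.048,0,0.022,0,-0.0,0,0],[0.048,0,0.022,0,0,0,0],[0.03,0,0.014,0,0,0,0],[0.012,0,0.006,0,0,0,0],[0,0,0,0,-0.1,0,0]]'
python3 -m handwheel '[[0,0,0,0,-0.1,0,0],[0,0,0,0,-0.1,0,0],[0,0,0,0,0,0,0],[0,0,0,0,0,0,0]]'
python3 - <<'E'
from h import *
from workcell import optics
rel(.539,-.1120,.2,0)
for n in("scene","top"):
    c=optics.read_camera(n);np.savez(f"/tmp/{n}3.npz",**c)
    cv2.imwrite(f"pics/p3{n}.png",cv2.resize(c["image"][100:240,220:400,::-1],None,fx=4,fy=4,interpolation=cv2.INTER_CUBIC))
E
```

```text
time: 6.12
tool_pos: [0.5354, -0.1127, 0.195]
tcp_rot: [-1.11, 1.357, -1.352]
wrist_force: [-0.9, 0.6, -1.7]
width: 0.104
time: 6.62
tool_pos: [0.5359, -0.1116, 0.196]
tcp_rot: [-1.209, 1.211, -1.209]
wrist_force: [0.6, 0.2, -0.7]
width: 0.105
t 6.625 q [-0.251  0.05   1.917  0.     1.177 -0.25 ] w 0.105 F [ 0.6  0.2 -0.7] M [-0.   -0.01 -0.  ]
grasp now [ 0.536  -0.1116  0.2147] axes z [ 1.    -0.001 -0.001] y [-0.001  0.    -1.   ] tcp target [ 0.539  -0.112   0.1813]
shift before turning (mm) [ 0.4 14.7  3.1] after turning [ 0.4 14.7  3.1] turn [ 0.001 -0.001 -0.   ]
```

View pics/p3scene.png

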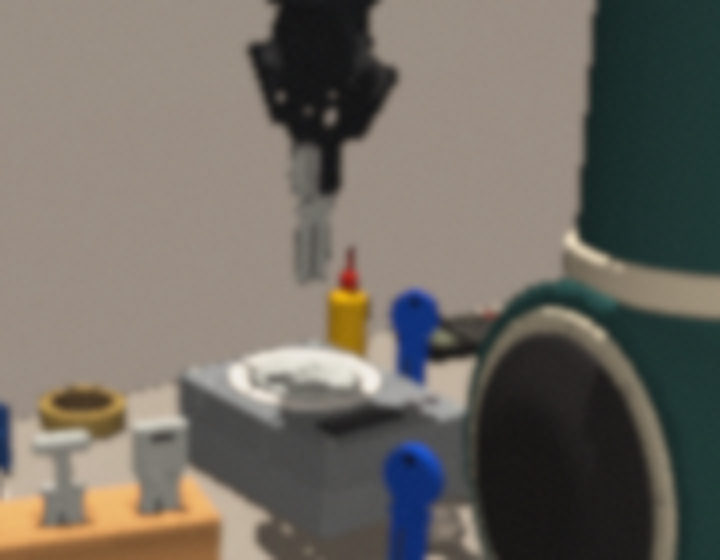

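View pics/p3top.png

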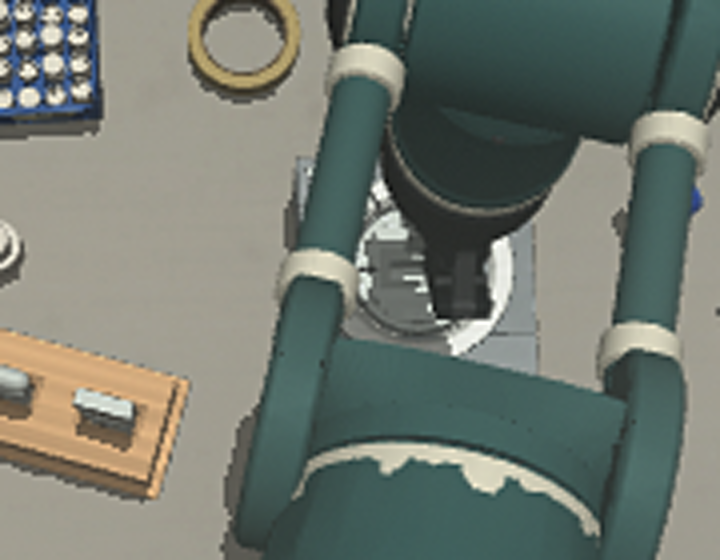

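```bash
python3 -m handwheel '[[0.0004,0.015,0.003,0,0,0,0],[0,0.025,0,0,0,0,0],[0,0.02,0,0,0,0,0],[0,0,0,0,0,0,0],[0,0,0,0,0,0,0]]'
python3 - <<'E'
from h import *
c=dict(np.load("/tmp/scene3.npz"));P=cloud(c)
m=(P[...,2]>.13)&(P[...,2]<.25)&(np.hypot(P[...,0]-.536,P[...,1]+.112)<.05)
for lo in np.arange(.135,.2,.01):
    Q=P[m&(P[...,2]>=lo)&(P[...,2]<lo+.01)]
    if len(Q):print(lo.round(3),len(Q),np.median(Q,0).round(4),Q.min(0).round(4),Q.max(0).round(4))
rel(.539,-.1120,.113,0)
E
```

```text
time: 7.35
tool_pos: [0.5397, -0.1128, 0.137]
tcp_rot: [-1.209, 1.209, -1.21]
wrist_force: [0.7, -0.2, 0.1]
width: 0.108
0.135 13 [ 0.5327 -0.1105  0.1434] [ 0.5297 -0.1202  0.1404] [ 0.5364 -0.0994  0.1446]
0.145 28 [ 0.5327 -0.1072  0.1501] [ 0.5304 -0.1246  0.1454] [ 0.5386 -0.0991  0.1547]
0.155 32 [ 0.532  -0.1088  0.1598] [ 0.5288 -0.1239  0.1552] [ 0.5399 -0.0981  0.1648]
0.165 31 [ 0.5321 -0.1078  0.1695] [ 0.5293 -0.1242  0.1652] [ 0.5414 -0.0977  0.175 ]
0.175 33 [ 0.5322 -0.108   0.18  ] [ 0.529  -0.1227  0.1752] [ 0.5384 -0.0972  0.185 ]
0.185 31 [ 0.5313 -0.1083  0.1913] [ 0.5287 -0.1239  0.1851] [ 0.5384 -0.0973  0.1949]
0.195 26 [ 0.5256 -0.1047  0.2012] [ 0.5199 -0.1211  0.1954] [ 0.5408 -0.0968  0.2046]
t 7.35 q [-0.251  0.11   1.967 -0.     1.064 -0.251] w 0.108 F [ 0.7 -0.2  0.1] M [ 0.01 -0.01  0.02]
grasp now [ 0.5397 -0.1128  0.1557] axes z [ 1. -0.  0.] y [ 0. -0. -1.] tcp target [ 0.539  -0.112   0.0943]
shift before turning (mm) [-0.8 42.7 -0.7] after turning [-0.8 42.7 -0.7] turn [-0. -0.  0.]
```

```bash
python3 -m handwheel '[[-0.0008,0.006,-0.0007,0,0,0,0],[0,0.006,0,0,0,0,0],[0,0.004,0,0,0,0,0],[0,0.004,0,0,0,0,0],[0,0,0,0,0,0,0]]'
python3 -c "
from h import *
rel(.539,-.1120,.113,0)"
```

```text
time: 7.98
tool_pos: [0.5383, -0.1118, 0.1163]
tcp_rot: [-1.21, 1.21, -1.209]
wrist_force: [0.3, -0.7, -2.0]
width: 0.102
t 7.975 q [-0.25   0.13   1.987  0.     1.025 -0.25 ] w 0.102 F [ 0.3 -0.7 -2. ] M [ 0.01 -0.02  0.03]
grasp now [ 0.5383 -0.1118  0.135 ] axes z [ 1.    -0.    -0.001] y [-0.001  0.    -1.   ] tcp target [ 0.539  -0.112   0.0943]
shift before turning (mm) [ 0.2 22.   0.7] after turning [ 0.2 22.   0.7] turn [ 0.001 -0.    -0.   ]
```

```bash
python3 -m handwheel '[[0.0002,0.004,0.0006,0,0,0,0],[0,0.004,0,0,0,0,0],[0,0.004,0,0,0,0,0],[0,0,0,0,0,0,0]]'
python3 -c "
from h import *
rel(.539,-.1120,.113,0)"
```

```text
time: 8.48
tool_pos: [0.5388, -0.112, 0.1042]
tcp_rot: [-1.21, 1.21, -1.208]
wrist_force: [0.7, -0.5, -1.4]
width: 0.107
t 8.475 q [-0.25   0.145  1.995 -0.     1.002 -0.25 ] w 0.107 F [ 0.7 -0.5 -1.4] M [ 0.03 -0.04  0.03]
grasp now [ 0.5389 -0.112   0.1229] axes z [ 1.     0.    -0.001] y [-0.001  0.    -1.   ] tcp target [ 0.539  -0.112   0.0943]
shift before turning (mm) [0.  9.9 0.2] after turning [0.  9.9 0.2] turn [ 0.001  0.    -0.   ]
```

```bash
python3 -m handwheel '[[0,0.003,0,0,0,0,0],[0,0.003,0,0,0,0,0],[0,0.003,0,0,0,0,0],[0,0.001,0,0,0,0,0],[0,0,0,0,0,0,0],[0,0,0,0,0,0,0]]'
python3 -c "
from h import *
rel(.539,-.1120,.113,0)"
```

```text
time: 9.22
tool_pos: [0.5393, -0.1121, 0.095]
tcp_rot: [-1.209, 1.209, -1.209]
wrist_force: [-1.5, -1.1, 2.5]
width: 0.106
t 9.225 q [-0.25   0.156  2.002 -0.     0.984 -0.25 ] w 0.106 F [-1.5 -1.1  2.5] M [ 0.04  0.29 -0.01]
grasp now [ 0.5393 -0.1121  0.1137] axes z [ 1. -0. -0.] y [-0. -0. -1.] tcp target [ 0.539  -0.112   0.0943]
shift before turning (mm) [-0.1  0.7 -0.3] after turning [-0.1  0.7 -0.3] turn [ 0. -0.  0.]
```

```bash
python3 -m handwheel '[[0,0,0,0,0.08,0,0],[0,0,0,0,0.12,0,0],[0,0,0,0,0.12,0,0],[0,0,0,0,0.12,0,0],[0,0,0,0,0.12,0,0],[0,0,0,0,0.12,0,0],[0,0,0,0,0.12,0,0],[0,0,0,0,0,0,0]]'
python3 -c "
from h import *
rel(.539,-.1120,.113,-68)"
```

```text
time: 10.22
tool_pos: [0.5387, -0.1118, 0.095]
tcp_rot: [-0.72, 1.77, -1.768]
wrist_force: [-3.1, 1.2, 4.7]
width: 0.104
t 10.225 q [-0.25   0.156  2.002  0.     0.985  0.549] w 0.104 F [-3.1  1.2  4.7] M [0.28 0.83 0.04]
grasp now [ 0.5388 -0.1118  0.1137] axes z [ 0.698 -0.716 -0.001] y [-0.001  0.    -1.   ] tcp target [ 0.539  -0.112   0.0943]
shift before turning (mm) [-0.1  0.7  0.3] after turning [-0.2  0.7  0.3] turn [0.001 0.388 0.001]
```

```bash
python3 -m handwheel '[[0,0,0,0,0.1,0,0],[0,0,0,0,0.1,0,0],[0,0,0,0,0.08,0,0],[0,0,0,0,0.06,0,0],[0,0,0,0,0,0,0]]'
python3 -c "
from h import *
rel(.539,-.1120,.113,-68)"
python3 -m handwheel '[[0,0,0,0,0.03,0,0],[0,0,0,0,0.02,0,0],[0,0,0,0,0,0,0],[0,0,0,0,0,0,0]]'
python3 - <<'E'
from h import *
from workcell import optics
rel(.539,-.1120,.113,-68)
c=optics.read_camera("top")["image"]
cv2.imwrite("pics/p4.png",cv2.resize(c[110:230,270:390,::-1],None,fx=4.5,fy=4.5,interpolation=cv2.INTER_CUBIC))
E
```

```text
time: 10.85
tool_pos: [0.5387, -0.1118, 0.095]
tcp_rot: [-0.437, 1.983, -1.982]
wrist_force: [-4.1, 1.5, 5.6]
width: 0.104
t 10.85 q [-0.25   0.156  2.002  0.     0.985  0.888] w 0.104 F [-4.1  1.5  5.6] M [0.31 0.78 0.02]
grasp now [ 0.5387 -0.1118  0.1137] axes z [ 0.42  -0.908 -0.001] y [-0.001  0.    -1.   ] tcp target [ 0.539  -0.112   0.0943]
shift before turning (mm) [-0.2  0.7  0.3] after turning [-0.2  0.7  0.3] turn [0.001 0.049 0.001]
time: 11.35
tool_pos: [0.5387, -0.1118, 0.095]
tcp_rot: [-0.392, 2.013, -2.011]
wrist_force: [-3.6, 1.8, 6.5]
width: 0.103
t 11.35 q [-0.25   0.156  2.002  0.     0.985  0.937] w 0.103 F [-3.6  1.8  6.5] M [0.31 0.83 0.07]
grasp now [ 0.5387 -0.1118  0.1137] axes z [ 0.374 -0.927 -0.001] y [-0.001  0.    -1.   ] tcp target [ 0.539  -0.112   0.0943]
shift before turning (mm) [-0.2  0.7  0.3] after turning [-0.2  0.7  0.3] turn [ 0.001 -0.     0.001]
```

View pics/p4.png

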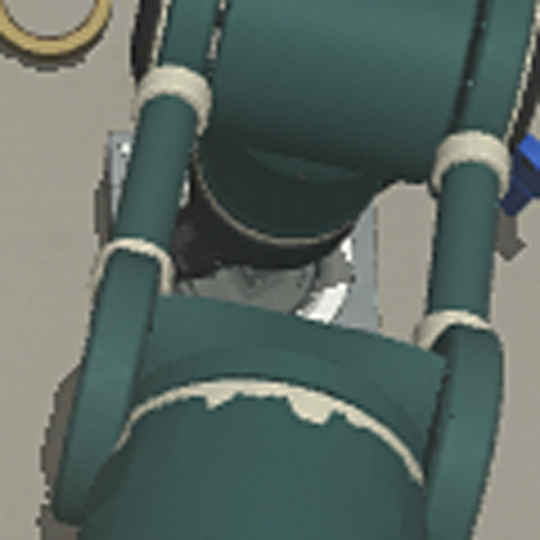

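```bash
python3 -m handwheel '[[0,0,0,0,0.04,0,0],[0,0,0,0,0.03,0,0],[0,0,0,0,0,0,0],[0,0,0,0,0,0,0]]'
python3 -c "
from h import *
from workcell import optics
rel(.539,-.1120,.113,-68)
c=optics.read_camera('scene')['image']
cv2.imwrite('pics/p5.png',cv2.resize(c[130:240,240:360,::-1],None,fx=5,fy=5,interpolation=cv2.INTER_CUBIC))
"
```

```text
time: 11.9
tool_pos: [0.5386, -0.1118, 0.095]
tcp_rot: [-0.328, 2.052, -2.051]
wrist_force: [-4.5, 1.9, 6.1]
width: 0.102
t 11.9 q [-0.25   0.156  2.002 -0.     0.985  1.006] w 0.102 F [-4.5  1.9  6.1] M [0.41 0.83 0.68]
grasp now [ 0.5387 -0.1118  0.1137] axes z [ 0.31  -0.951 -0.001] y [-0.002  0.    -1.   ] tcp target [ 0.539  -0.112   0.0943]
shift before turning (mm) [-0.3  0.7  0.3] after turning [-0.2  0.7  0.4] turn [ 0.001 -0.069  0.001]
```

View pics/p5.png

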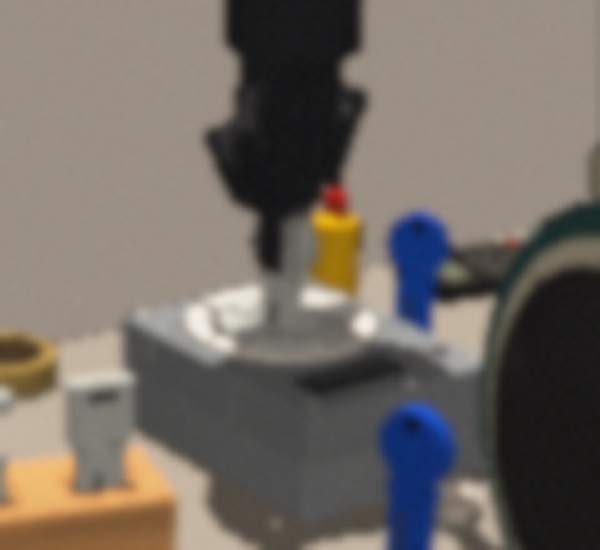

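The view shows the key seated and turned. The moment jumped to 0.68 N m, so the barrel is at its stop. Now I turn it home.

```bash
python3 -m handwheel '[[0,0,0,0,-0.08,0,0],[0,0,0,0,-0.16,0,0],[0,0,0,0,-0.16,0,0],[0,0,0,0,-0.16,0,0],[0,0,0,0,-0.16,0,0],[0,0,0,0,-0.16,0,0],[0,0,0,0,-0.16,0,0],[0,0,0,0,-0.12,0,0]]'
python3 -m handwheel '[[0,0,0,0,-0.08,0,0],[0,0,0,0,-0.017,0,0],[0,0,0,0,0,0,0],[0,0,0,0,0,0,0],[0,0,0,0,0,0,0]]'
python3 -c "
from h import *
from workcell import optics
rel(.539,-.1120,.113,0)
"
```

```text
time: 12.95
tool_pos: [0.5392, -0.1119, 0.095]
tcp_rot: [-1.164, 1.278, -1.277]
wrist_force: [-0.7, 0.3, 3.1]
width: 0.104
time: 13.58
tool_pos: [0.5398, -0.1122, 0.095]
tcp_rot: [-1.207, 1.211, -1.212]
wrist_force: [0.9, -0.5, 2.3]
width: 0.104
t 13.575 q [-0.25   0.156  2.001  0.     0.983 -0.247] w 0.104 F [ 0.9 -0.5  2.3] M [ 0.05 -0.11  0.03]
grasp now [ 0.5398 -0.1122  0.1137] axes z [ 1.    -0.003  0.001] y [ 0.001 -0.    -1.   ] tcp target [ 0.539  -0.112   0.0943]
shift before turning (mm) [-0.2  0.7 -0.8] after turning [-0.2  0.7 -0.8] turn [-0.001 -0.003  0.   ]
```

```bash
python3 -m handwheel '[[0,0,0,0,-0.05,0,0],[0,0,0,0,0,0,0],[0,0,0,0,0,0,0],[0,0,0,0,0,0,0],[0,0,0,0,0.047,0,0],[0,0,0,0,0,0,0]]'
python3 -m handwheel '[[0,-0.006,0,0,0,0,0],[0,-0.01,0,0,0,0,0],[0,-0.015,0,0,0,0,0],[0,-0.025,0,0,0,0,0],[0,-0.035,0,0,0,0,0],[0,-0.015,0,0,0,0,0],[0,0,0,0,0,0,0],[0,0,0,0,0,0,0]]'
python3 - <<'E'
from h import *
from workcell import optics
rel(.5,.1755,.22,-17.2)
for n in("scene","top"):
    c=optics.read_camera(n);np.savez(f"/tmp/{n}4.npz",**c)
    cv2.imwrite(f"pics/p6{n}.png",cv2.resize(c["image"][100:240,220:400,::-1],None,fx=4,fy=4,interpolation=cv2.INTER_CUBIC))
c=dict(np.load("/tmp/scene4.npz"));P=cloud(c)
m=(P[...,2]>.13)&(P[...,2]<.25)&(np.hypot(P[...,0]-.539,P[...,1]+.112)<.05)
for lo in np.arange(.135,.2,.01):
    Q=P[m&(P[...,2]>=lo)&(P[...,2]<lo+.01)]
    if len(Q):print(lo.round(3),len(Q),np.median(Q,0).round(4),Q.min(0).round(4),Q.max(0).round(4))
E
```

```text
time: 14.32
tool_pos: [0.5395, -0.1121, 0.095]
tcp_rot: [-1.209, 1.209, -1.209]
wrist_force: [0.1, -0.5, 4.2]
width: 0.104
time: 15.32
tool_pos: [0.5384, -0.1119, 0.1995]
tcp_rot: [-1.21, 1.211, -1.208]
wrist_force: [0.7, 0.6, -1.3]
width: 0.101
t 15.325 q [-0.25   0.052  1.908 -0.     1.184 -0.25 ] w 0.101 F [ 0.7  0.6 -1.3] M [0.03 0.   0.03]
grasp now [ 0.5384 -0.1119  0.2182] axes z [ 1.    -0.    -0.002] y [-0.002  0.    -1.   ] tcp target [0.5    0.1755 0.2013]
shift before turning (mm) [-287.4   -1.6  -38.4] after turning [-263.2   -1.8 -121.6] turn [ 0.002  0.3   -0.   ]
0.135 1 [ 0.5376 -0.1249  0.1445] [ 0.5376 -0.1249  0.1445] [ 0.5376 -0.1249  0.1445]
0.145 30 [ 0.5347 -0.1094  0.1502] [ 0.5312 -0.122   0.1451] [ 0.5383 -0.0988  0.155 ]
0.155 27 [ 0.534  -0.1073  0.1605] [ 0.5324 -0.121   0.1551] [ 0.5397 -0.0988  0.165 ]
0.165 30 [ 0.5344 -0.1091  0.1707] [ 0.532  -0.1215  0.1653] [ 0.5389 -0.0989  0.1748]
0.175 28 [ 0.5347 -0.1068  0.1808] [ 0.5317 -0.1217  0.1764] [ 0.5394 -0.0977  0.185 ]
0.185 29 [ 0.5339 -0.1094  0.19  ] [ 0.5314 -0.1234  0.1853] [ 0.5434 -0.0971  0.1948]
0.195 28 [ 0.5331 -0.1069  0.1986] [ 0.5255 -0.1227  0.195 ] [ 0.543  -0.0987  0.2046]
```

View pics/p6scene.png

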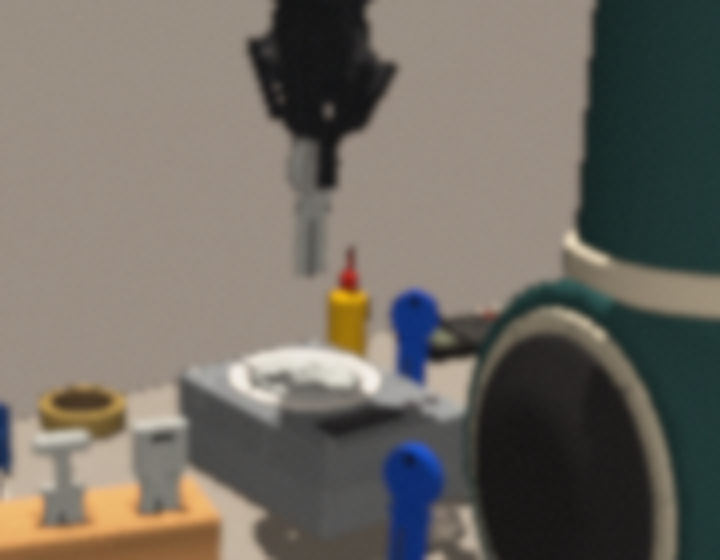

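View pics/p6top.png

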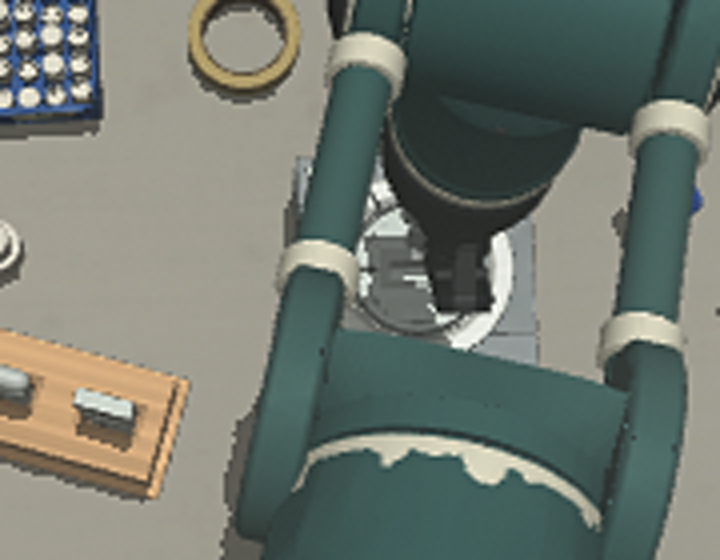

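The key is out and upright in the jaws, and nothing else has moved. I take it back over the rest.

```bash
python3 -m handwheel '[[-0.03,0,-0.004,0,0,0,0],[-0.052,0,-0.007,0,0,0,0],[-0.053,0,-0.007,0,0,0,0],[-0.053,0,-0.007,0,0,0,0],[-0.052,0,-0.007,0,0,0,0],[-0.034,0,-0.004,0,0,0,0],[-0.013,0,-0.002,0,0,0,0],[0,0,0,0,0.1,0,0]]'
python3 -m handwheel '[[0,0,0,0,0.1,0,0],[0,0,0,0,0.1,0,0],[0,0,0,0,0,0,0],[0,0,0,0,0,0,0],[0,0,0,0,0,0,0]]'
python3 - <<'E'
from h import *
from workcell import optics
rel(.5,.1755,.0857,-17.2)
c=optics.read_camera("top");cv2.imwrite("pics/p7.png",cv2.resize(c["image"][130:230,280:370,::-1],None,fx=6,fy=6,interpolation=cv2.INTER_CUBIC))
E
```

```text
time: 16.42
tool_pos: [0.5006, 0.1754, 0.1997]
tcp_rot: [-1.162, 1.284, -1.283]
wrist_force: [0.6, 0.1, -0.8]
width: 0.104
time: 17.05
tool_pos: [0.5012, 0.1746, 0.2006]
tcp_rot: [-1.053, 1.426, -1.426]
wrist_force: [0.6, 0.8, -1.6]
width: 0.103
t 17.05 q [ 0.288  0.013  1.946 -0.     1.183  0.588] w 0.103 F [ 0.6  0.8 -1.6] M [ 0.02 -0.02  0.05]
grasp now [0.5012 0.1746 0.2193] axes z [ 0.955 -0.295 -0.   ] y [-0. -0. -1.] tcp target [0.5    0.1755 0.067 ]
shift before turning (mm) [ -0.5 133.6  -1.4] after turning [ -0.5 133.6  -1.4] turn [0.    0.001 0.   ]
```

View pics/p7.png

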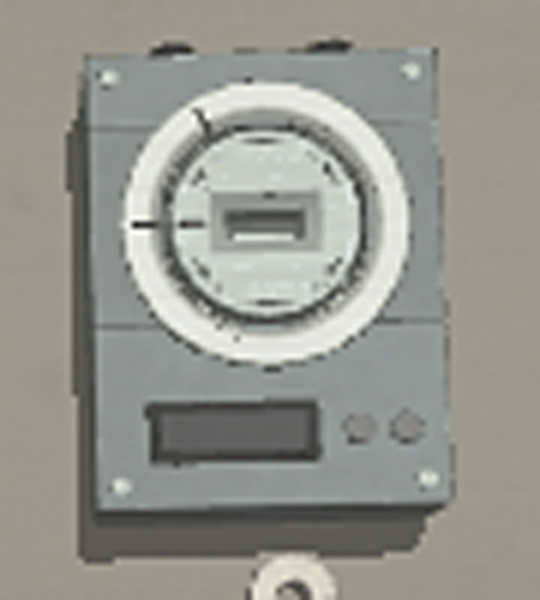

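The barrel mark (zoom 190,223) lines up with the ring mark, so the barrel is home. Next I lower the key into its socket.

```bash
python3 -m handwheel '[[-0.0005,0.02,-0.0014,0,0,0,0],[0,0.03,0,0,0,0,0],[0,0.025,0,0,0,0,0],[0,0.013,0,0,0,0,0],[0,0,0,0,0,0,0],[0,0,0,0,0,0,0]]'
python3 -c "
from h import *
rel(.5,.1755,.0857,-17.2)"
```

```text
time: 17.85
tool_pos: [0.501, 0.1761, 0.1139]
tcp_rot: [-1.05, 1.426, -1.427]
wrist_force: [-0.4, 1.2, -0.7]
width: 0.109
t 17.85 q [ 0.291  0.097  2.029 -0.     1.013  0.591] w 0.109 F [-0.4  1.2 -0.7] M [-0.05 -0.01 -0.01]
grasp now [0.501  0.1761 0.1326] axes z [ 0.955 -0.295  0.002] y [ 0.002  0.001 -1.   ] tcp target [0.5    0.1755 0.067 ]
shift before turning (mm) [ 0.9 46.9 -0.9] after turning [ 0.9 46.9 -0.8] turn [-0.002  0.    -0.001]
```

```bash
python3 -m handwheel '[[0.0006,0.006,-0.0006,0,0,0,0],[0,0.006,0,0,0,0,0],[0,0.005,0,0,0,0,0],[0,0.005,0,0,0,0,0],[0,0,0,0,0,0,0]]'
python3 -c "
from h import *
rel(.5,.1755,.0857,-17.2)"
```

```text
time: 18.48
tool_pos: [0.4988, 0.1753, 0.0901]
tcp_rot: [-1.053, 1.427, -1.427]
wrist_force: [0.3, -0.4, -0.4]
width: 0.107
t 18.475 q [ 0.291  0.123  2.05  -0.     0.969  0.591] w 0.107 F [ 0.3 -0.4 -0.4] M [ 0.09  0.01 -0.03]
grasp now [0.4989 0.1753 0.1088] axes z [ 0.955 -0.295 -0.001] y [-0.001 -0.    -1.   ] tcp target [0.5    0.1755 0.067 ]
shift before turning (mm) [-0.6 23.1  1.1] after turning [-0.6 23.1  1. ] turn [0.001 0.    0.001]
```

```bash
python3 -m handwheel '[[-0.0003,0.006,0.0005,0,0,0,0],[0,0.006,0,0,0,0,0],[0,0.006,0,0,0,0,0],[0,0.0035,0,0,0,0,0],[0,0.001,0,0,0,0,0],[0,0,0,0,0,0,0],[0,0,0,0,0,0,0]]'
python3 -c "
from h import *
rel(.5,.1755,.0857,-17.2)"
```

```text
time: 19.35
tool_pos: [0.5001, 0.1756, 0.0685]
tcp_rot: [-1.052, 1.426, -1.427]
wrist_force: [0.1, 0.5, -1.0]
width: 0.107
t 19.35 q [ 0.291  0.153  2.064 -0.     0.925  0.591] w 0.107 F [ 0.1  0.5 -1. ] M [ 0.03 -0.03 -0.03]
grasp now [0.5001 0.1756 0.0872] axes z [ 0.955 -0.296  0.   ] y [ 0.  0. -1.] tcp target [0.5    0.1755 0.067 ]
shift before turning (mm) [ 0.1  1.5 -0.1] after turning [ 0.1  1.5 -0.1] turn [-0.  0. -0.]
```

```bash
python3 -m handwheel '[[0,0.0012,0,0,0,0,0],[0,0,0,0,0,0,0],[0,0,0,0,0,0,0.15],[0,0,0,0,0,0,0.3],[0,0,0,0,0,0,0.6],[0,0,0,0,0,0,1],[0,0,0,0,0,0,1],[0,0,0,0,0,0,1]]'
python3 -m handwheel '[[0,0,0,0,0,0,1],[0,0,0,0,0,0,1],[0,0,0,0,0,0,1]]'
python3 -c "
from h import *
from workcell import optics
rel(.5,.1755,.0857,-17.2)
c=optics.read_camera('scene')['image']
cv2.imwrite('pics/p8.png',cv2.resize(c[160:260,180:300,::-1],None,fx=5,fy=5,interpolation=cv2.INTER_CUBIC))
"
```

```text
time: 20.35
tool_pos: [0.4999, 0.1756, 0.0671]
tcp_rot: [-1.052, 1.427, -1.427]
wrist_force: [-0.1, 0.3, -0.2]
width: 1.001
time: 20.72
tool_pos: [0.4999, 0.1755, 0.0671]
tcp_rot: [-1.052, 1.427, -1.427]
wrist_force: [-0.3, -0.4, 0.0]
width: 1.005
t 20.725 q [ 0.291  0.154  2.065 -0.     0.923  0.591] w 1.005 F [-0.3 -0.4  0. ] M [ 0.04  0.02 -0.06]
grasp now [0.4999 0.1755 0.0858] axes z [ 0.955 -0.295  0.   ] y [ 0. -0. -1.] tcp target [0.5    0.1755 0.067 ]
shift before turning (mm) [0.  0.1 0.1] after turning [0.  0.1 0.1] turn [-0.  0.  0.]
```

View pics/p8.png

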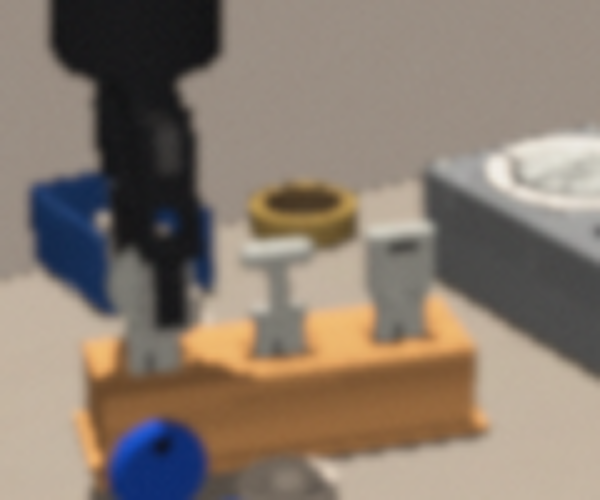

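The jaws are open and the key stands in its socket at the left of the rest (zoom 150,310). I back straight up and check.

```bash
python3 -m handwheel '[[0,-0.01,0,0,0,0,1],[0,-0.025,0,0,0,0,1],[0,-0.04,0,0,0,0,1],[0,-0.04,0,0,0,0,1],[0,-0.035,0,0,0,0,1],[0.0,-0.02,0,0,0,0,1],[0,0,0,0,0,0,1],[0,0,0,0,0,0,1]]'
python3 -m handwheel '[[-0.03,0,-0.03,0,0,0,1],[-0.04,0,-0.04,0,0,0,1],[-0.04,0,-0.04,0,0,0,1],[-0.03,0,-0.03,0,0,0,1],[0,0,0,0,0,0,1],[0,0,0,0,0,0,1]]'
python3 - <<'E'
from h import *
from workcell import optics
a=[]
for n,restw in(("top",(176,272,168,228)),("scene",(192,278,200,255))):
    c=optics.read_camera(n);P=cloud(c)
    def win(w):m=np.zeros(P.shape[:2],bool);m[w[2]:w[3],w[0]:w[1]]=1;return m
    m=win(restw)&(P[...,2]>.06)&(P[...,2]<.12)
    k,l,st,_=cv2.connectedComponentsWithStats(m.astype(np.uint8))
    for i in range(1,k):
        if st[i,4]>15:
            Q=P[l==i];print(n,"key",st[i],Q.mean(0).round(4),Q[:,2].max().round(4))
    a.append(cv2.resize(c["image"][130:260,170:360,::-1],None,fx=2,fy=2,interpolation=cv2.INTER_CUBIC))
cv2.imwrite("pics/p9.png",np.hstack(a))
rel(.5,.1755,.0857,-17.2)
E
```

```text
time: 21.78
tool_pos: [0.4994, 0.1754, 0.2364]
tcp_rot: [-1.053, 1.427, -1.427]
wrist_force: [0.2, -0.2, -0.2]
width: 0.999
time: 22.52
tool_pos: [0.407, 0.35, 0.2356]
tcp_rot: [-1.055, 1.426, -1.427]
wrist_force: [0.6, 0.0, -0.0]
width: 1.001
top key [184 182  18  10 112] [0.4984 0.1731 0.0961] 0.11
top key [211 189  16  10 101] [0.4811 0.1179 0.0929] 0.1037
top key [238 197  16  10 101] [0.463  0.0599 0.0925] 0.1042
scene key [253 204  14  18 219] [0.4605 0.0632 0.0828] 0.1014
scene key [228 207  15  18 145] [0.4783 0.1202 0.083 ] 0.1013
scene key [202 208  17  20 268] [0.4963 0.1773 0.0854] 0.1069
scene key [202 244  20  11 180] [0.3571 0.2448 0.0857] 0.0966
t 22.625 q [ 0.663  0.     1.891 -0.     1.252  0.964] w 1.0 F [ 0.6 -0.4  0.6] M [-0.   -0.04  0.01]
grasp now [0.4077 0.3496 0.2549] axes z [ 0.955 -0.297 -0.001] y [-0.001 -0.001 -1.   ] tcp target [0.5    0.1755 0.067 ]
shift before turning (mm) [138.6 169.3 139.8] after turning [139.  169.2 139.6] turn [ 0.001 -0.001  0.002]
```

View pics/p9.png

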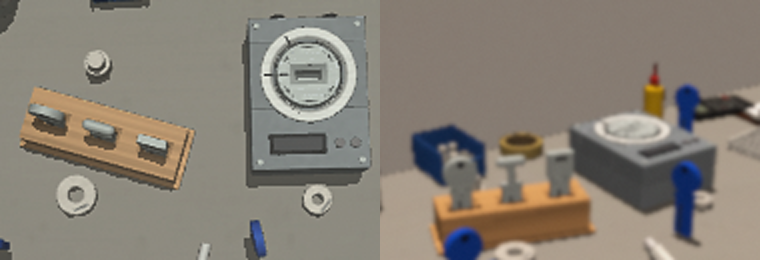

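All three keys stand within about 1 mm of their start positions, the barrel is home and the robot is clear. I hand the job in.

```bash
python3 -c "
from workcell import workorder
print(workorder.finish_job())"
```

```text
the job is handed in; nothing more can be done
None
```

The counter box reset is done and handed in at about 22.6 s of the 61 s allowed. I took the round-bow key from its socket and pushed it fully into the keyhole. I turned it clockwise to the stop, turned it home, drew it out and stood it back in its socket.

- **Insertion:** the bow centre ended about 45 mm above the keyhole, less than 1 mm off its axis.
- **Stop:** the arm hid the barrel, so I judged the stop by feel. The tool turned about 1.26 rad, and the moment rose from 0.07 to 0.68 N m.
- **Home:** after I drew the key out, the top camera showed the barrel mark lined up with the ring mark. While the key was still in, I relied on the tool angle (turned just past home and back) and the barrel's spring.
- **Final positions:** both cameras put all three keys within about 1 mm of where they started, all standing in their sockets. The gripper was open and touching nothing.

None of my checks failed. The two cameras differ by up to about 4 mm on where the round key stands, but that offset was there from the start and did not change.

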